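Put a returned socket set away and latch its case

ROBOT

A 6-joint arm with a two-finger parallel gripper is mounted at the origin on the work surface. World frame = base frame: x ahead of the robot, y to its left, z up, the work surface at z = 0. Lengths are in m, angles in rad, forces in N, time in s.
With the tool pointing down it reaches from about 0.35 to 0.775 m from the base axis. Payload 5.5 kg.
Tool frame: the origin (TCP) lies at the very end of the fingers, on their centre line; the grasp point (between the pads) lies 19 mm behind it; z points along the fingers, x is the direction in which the jaws open and shut, and the axes are right-handed (so a half turn about z gives the same grasp; the last joint's range is limited). The gripper opens to 85 mm and grips with 20 to 120 N. Pads are 22 mm wide; open, the fingers measure 114 mm over their backs; the gripper's body (76 mm by 85 mm) begins 54 mm behind the grasp point. The pads swing forward as they close: fully open they stand 13 mm farther back than shut.
Start: joints at [-1.485, 0.313, 0.046, 1.304, 0, 1.431], TCP at [0.129, -0.56, 0.231] pointing down, gripper open.
Joint ranges: [-2.76, 2.76], [-0.86, 1.69], [-1.03, 1.26], [-2.2, 2.34], [-1.47, 1.5], [-3.14, 3.14]. Speed limits (rad/s): [2.57, 2.57, 3.14, 3.14, 3.14, 3.14].

INTERFACE

Orientations are given as a unit quaternion [w, x, y, z].
In Python, from workcell import env gives the robot as it stands.
- The arm moves only by the shell command python3 -m inch 'ROWS' [FORCE]. ROWS is JSON, a list of rows, each a list of 7 numbers: the turn, a rotation vector about the tool's x, y, z each as a share of 8 degrees, from -1 to 1, then the shift along the tool's x, y, z each as a share of 0.05 m, from -1 to 1, then the closure, from 0 (fully open) to 1 (shut). A call has 1 to 12 rows; each row shifts and turns the commanded pose from where the row before left it, along the tool's axes as they then stand; what a row does not reach is not made up. A row lasts 1/10 s, in which the tool goes at most 50 mm and 8.59 degrees, less where a joint would pass 70% of its speed; a pose out of reach is approached as far as the arm can. A call with a number of a shift or a turn outside -1 to 1 is refused whole. A call with a gripper value outside its range is refused whole. The fingers move at their own pace and stop on an object; FORCE is the grip in N (left out, the last holds). Time passes only in rows, so rows that do not move let the fingers close. It gives the time, the measured TCP pose, the force and the opening at its end, in the units of the state.
- env.get_state(): the state, without advancing time (a new reading comes with each control period).
- env.read_camera(name): name is "side" or "top"; returns the picture (480x640x3 uint8, red, green, blue); there is no depth.
- env.calibration(name): a dict with "fx", "fy", "cx", "cy" (pixels), "k1" (the pictures are not rectified: a ray, as slopes to the right and down, at radius r is drawn at 1 + k1 r^2 times it, then the intrinsics apply), "rvec" (rotation vector, rad) and "tvec" (3), from world to camera coordinates, as OpenCV has them. Camera axes: x right, y down, z forward; pixel columns grow to the right and rows downward; lengths in m; the calibration is good to about 2 mm. A picture is of the moment at which its call begins. calibration takes no time and is no camera call.
- env.hand_in(): hands the job in, once; it reports no verdict.
The state is a dict: "clock": time; "joint_pos": joint angles; "qvel": joint speeds; "tau": joint torques, N m; "tcp_pos": TCP position; "orientation": TCP orientation; "wrist_force": force on the tool from outside, world axes, zero at the start; "ft_torque": the same for the moment, N m; "finger_gap": finger opening in m.
Only numpy, scipy, OpenCV 4.12 (cv2) and the standard library are available. Lean on these libraries where they do the work, as an engineer would, in place of code of your own. Each camera call takes 0.05 s, during which the arm holds its last target.

TASK

A customer has brought back the loan socket set. Lay the ratchet in its moulded bed in the open case, lying flat with its drive square up and its round head in the wide pocket, close the lid and snap both front latches fully home. Leave the other goods on the counter where they are.

Things in the scene. Friction and masses are not known exactly. Their poses are not given: they have to be found in the camera images.
- case: Dark grey socket-set case, 160 (x) x 300 (y) x 83 mm high when shut; it does not move on the counter. Origin: centre of its underside. x points from the latch side (front) to the hinge side, y along its length, left as seen from the front, z up. Base 55 mm high, walls 4 mm; inside, a mid-grey moulded tray, its top 42 mm above the counter.
- case_handle (a point): Middle of the fixed carrying handle's bar on the case's front, 28 mm in front of the front wall and 26 mm above the counter; the handle is 104 mm long in y, stands out 35 mm and lies 17 to 35 mm above the counter, between the latches. Axes as the case's.
- socket_row (a point): Middle of the row of fixed standing sockets in the rear half of the tray, at their tops, about 70 mm above the counter; the row runs along the case's y, 47 mm behind the case's centre. A fixed extension bar lies along y 26 mm in front of the row, its top 53 mm above the counter. Axes as the case's.
- ratchet_bed (a point): Where the ratchet's origin is when it lies in its bed: on the bed's floor, 30 mm above the counter, 35 mm in front of the case's centre. Axes as the case's. In the bed the ratchet's own x runs along the case's +y. The bed is sunk 12 mm into the tray; at either end it is closed 104 mm from this point. The ratchet has 6 mm of play crosswise, about 9 mm lengthwise.
- head_pocket (a point): Middle, on the floor, of the wide end of the bed for the ratchet's head: 50 mm wide (x), 59 mm long (y), 75 mm to the case's +y from the bed point. The handle end of the bed, at -y, is a channel 34 mm wide, too narrow for the head. Axes as the case's.
- finger_recess (a point): Middle, on the floor, of the open finger recess that crosses the bed between channel and pocket: 80 mm long in y (35 mm to -y and 45 mm to +y of the bed point), from the front wall (41 mm in front of the bed point) to 43 mm behind the bed point, as deep as the bed. Axes as the case's.
- ratchet: Loose ratchet, 189 mm long, 0.2 to 0.36 kg, lying flat on the counter with its drive square up. Origin: on its underside, 95 mm from the handle's end; x towards the head, z up. Black grip 22 wide, 20 thick from x = -95 to 30 mm; steel neck 15 wide to x = 60; round head of 38 mm diameter, 20 thick, centred at x = 75; on it a 10 mm square drive, top at 31 mm. Balances near x = 28 mm.
- lid (a joint): Angle of the case's lid, rad: 0 shut, grows as it opens, stop at 1.95; it starts open at 1.6 to 1.9. A shell 160 mm from hinge to front, 300 mm long, 28 mm deep, 0.25 kg. Its hinge is stiff enough (0.16 N m) to hold the lid where it is put while steep; pushed over to below about 0.8 it falls shut by itself.
- lid_hinge (a point): Middle of the lid's hinge line, which runs along the case's y at its rear top edge, 80 mm behind the case's centre and 55 mm above the counter; axes as the case's.
- lid_edge (a point): Middle of the lid's front edge on its outer face: 160 mm from the hinge line along the lid and 28 mm outward of it. Axes turn with the lid: x from this edge towards the hinge, z out of the lid's outer face. With the lid shut it is 83 mm above the counter.
- latch_left (a joint): Angle of the left (case +y) latch, rad: 0 closed along the case's front, about 1.57 straight out from the lid's front, stop at 2.3. It stays where it is put (friction 0.02 N m). With the lid shut its hook meets the base's lip at 0.2 to 0.25; pushed on towards the case near its free end with about 3 to 6 N it snaps past the lip and stays at 0 to 0.05.
- latch_left_pivot (a point): Middle of the left latch's hinge pin, which runs along the case's y on the lid's front wall, 14 mm in front of it and 95 mm from the case's middle; 67 mm above the counter when the lid is shut. Axes turn with the lid, as the case's when shut.
- latch_left_tip (a point): Middle of the left latch's free end. The latch is a grey plastic flap 60 mm wide (y), 4 mm thick, 46 mm from pivot to free end. Axes turn with the latch; with lid and latch closed they are as the case's, and the free end is 21 mm above the counter, about 17 mm in front of the front wall.
- latch_right (a joint): Angle of the right (case -y) latch, rad; the same kind of latch as the left one, 95 mm to the right of the case's middle: 0 closed, about 1.57 straight out from the lid's front, snaps home below 0.1.
- latch_right_pivot (a point): Middle of the right latch's hinge pin, as for the left latch.
- latch_right_tip (a point): Middle of the right latch's free end, as for the left latch; the same size.
- hammer: A hammer, 250 mm long, lying on the counter on the other side of the case from the ratchet; not part of the job. Origin at its underside, x along the handle towards the head.
- spray_can: A standing spray can, 62 mm in diameter, 170 mm high, beyond the case to one side; not part of the job. Origin: centre of its underside.
- carton: A plain cardboard box, 80 x 100 x 60 mm, beyond the case to the other side; not part of the job. Origin: centre of its underside.
Things that resemble listed ones, but are neither listed nor needed, are in the scene too. Of the things that look like the ratchet, take the one that is farthest from the robot's base at the start.

How it is judged:
On the way, in this order (a step that is already met when the one before it is completed fails the run):
1. the ratchet lies released in its bed, flat, head in the wide pocket, the lid still open (z of ratchet in the frame of ratchet_bed below 0.004 m and x of ratchet in the frame of ratchet_bed between -0.01 and 0.01 m and y of ratchet in the frame of ratchet_bed between -0.014 and 0.014 m and angle between ratchet's own z axis and vertical below 0.08 rad and contact force between the fingers and ratchet below 0.3 N and value of joint lid above 0.8 rad), for 0.2 s.
2. the lid is shut (value of joint lid below 0.03 rad), for 0.2 s.
At the end, for the whole second after the job is handed in: The lid is shut (under 0.03 rad), both latches are snapped closed (each under 0.1 rad), and the ratchet lies flat in its bed under the lid (origin within 10 mm crosswise and 14 mm lengthwise of the bed point, less than 4 mm above the bed's floor, tilted under 0.08 rad, drive square up) (value of joint lid below 0.03 rad and value of joint each of latch_left, latch_right below 0.1 rad and z of ratchet in the frame of ratchet_bed below 0.004 m and x of ratchet in the frame of ratchet_bed between -0.01 and 0.01 m and y of ratchet in the frame of ratchet_bed between -0.014 and 0.014 m and angle between ratchet's own z axis and vertical below 0.08 rad); the robot touches nothing.
It fails at once if the hammer is pushed away (more than 40 mm) (distance of hammer from where it was at the start of the episode above 0.04 m).
It fails at once if the spray can is pushed away or knocked over (more than 40 mm) (distance of spray_can from where it was at the start of the episode above 0.04 m or angle between spray_can's own z axis and vertical above 0.5 rad).
It fails at once if the carton is pushed away (more than 40 mm) (distance of carton from where it was at the start of the episode above 0.04 m).
It also fails if it takes over 72 s, if anything falls off the work surface, if the arm or the gripper's body presses on something with over 40 N, if the wrist force passes 120 N, or if a joint passes its speed limit or range.

## Working session

There is one attempt and no reset: what is moved stays moved. The work goes in short steps, Python scripts to look and compute and a shell command to move; the robot and the scene stay as the last step left them, time stands still between calls to the robot, and variables do not carry over. Pictures are saved under pics/ and viewed, and the job is handed in when it is done.

```bash
ls; mkdir -p pics
python3 - <<'E'
from workcell import env
import cv2
print(env.get_state())
for n in("side","top"):
    cv2.imwrite(f"pics/{n}0.png",env.read_camera(n)[:,:,::-1]); print(env.calibration(n))
E
```

```text
pics
{'clock': 0.0, 'joint_pos': array([-1.48458410e+00,  3.13983042e-01,  4.49531748e-02,  1.30358067e+00,
        5.25629300e-06,  1.43119936e+00]), 'qvel': array([ 0.00064518,  0.00125843,  0.0013259 ,  0.00025326,  0.00016758,
       -0.00158794]), 'tau': array([ 2.48251890e-04, -4.80630648e+01,  2.98531777e+01,  1.92469172e-02,
       -7.23809876e-05, -7.56614771e-08]), 'tcp_pos': array([ 0.12868877, -0.5598859 ,  0.23040819]), 'orientation': array([-6.60117015e-04,  7.82270437e-01, -6.22938312e-01, -6.22163694e-04]), 'wrist_force': array([-0.19463568,  0.5288038 , -0.20318502]), 'ft_torque': array([-0.00337827, -0.05370393, -0.01296626]), 'finger_gap': 0.0856023287445434}
{'fx': 501.0146109718691, 'fy': 501.0146109718691, 'cx': 323.71219890841087, 'cy': 233.03193925040566, 'k1': 0.045142461162985634, 'rvec': array([ 0.8606384 , -2.41104736,  1.21278081]), 'tvec': array([0.40818943, 0.25341848, 1.12771727])}
{'fx': 600.9059051431803, 'fy': 600.9059051431803, 'cx': 316.853739440546, 'cy': 243.25599794471566, 'k1': -0.00047748418463806365, 'rvec': array([ 2.19585577, -2.13986985,  0.11627973]), 'tvec': array([-0.00354326,  0.51617819,  1.25247029])}
```

View pics/side0.png

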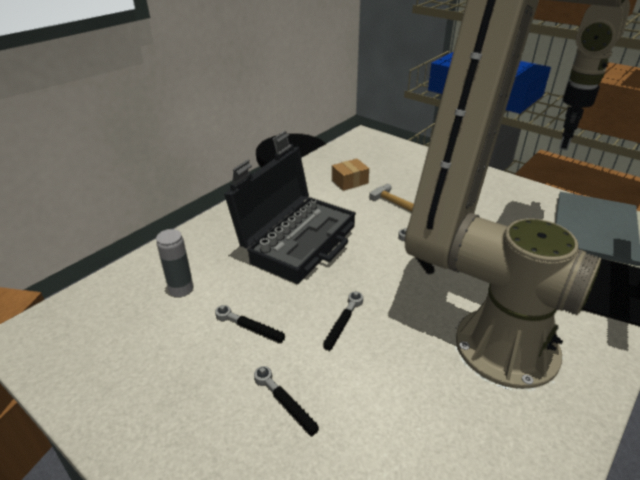

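View pics/top0.png

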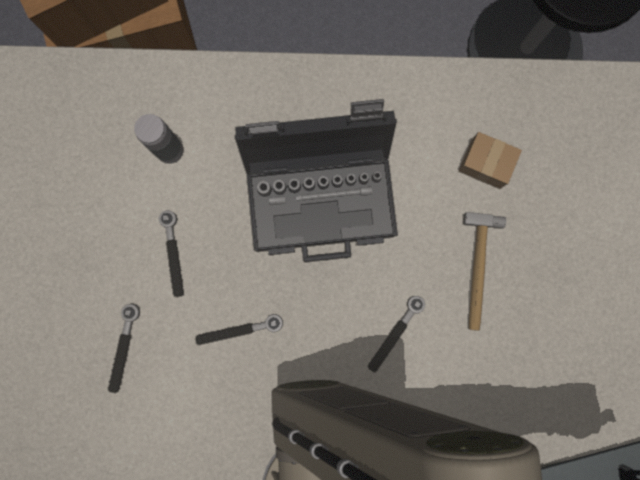

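The side view shows four ratchets, the case open towards the robot, the can and the carton. In the top view the ratchets' heads are near (168,217), (130,312), (274,323) and (416,304), and the case spans about (250..396, 110..260). I'll measure them next.

```bash
cat > h.py <<'E'
import numpy as np, cv2
from scipy.spatial.transform import Rotation as R
from workcell import env
class Cam:
    def __init__(s,n):
        c=env.calibration(n); s.c=c; s.R=cv2.Rodrigues(c["rvec"])[0]; s.t=np.array(c["tvec"])
        s.K=np.array([[c["fx"],0,c["cx"]],[0,c["fy"],c["cy"]],[0,0,1]]); s.d=np.array([c["k1"],0,0,0.])
        s.o=-s.R.T@s.t
    def ray(s,p):
        u=cv2.undistortPoints(np.array(p,float).reshape(-1,1,2),s.K,s.d).reshape(-1,2)
        return (s.R.T@np.c_[u,np.ones(len(u))].T).T
    def onz(s,p,z):
        d=s.ray(p); return s.o+d*((z-s.o[2])/d[:,2])[:,None]
    def px(s,P):
        return cv2.projectPoints(np.array(P,float).reshape(-1,1,3),s.c["rvec"],s.t,s.K,s.d)[0].reshape(-1,2)
def tri(ca,pa,cb,pb):
    a=ca.ray([pa])[0];b=cb.ray([pb])[0];A=np.c_[a,-b]
    k=np.linalg.lstsq(A,cb.o-ca.o,rcond=None)[0]
    P,Q=ca.o+k[0]*a,cb.o+k[1]*b
    return (P+Q)/2,np.linalg.norm(P-Q)
def shot(n,name,box=None,f=1):
    im=env.read_camera(n)[:,:,::-1].copy(); cv2.imwrite(f"pics/{name}_full.png",im)
    if box: x0,y0,x1,y1=box; im=im[y0:y1,x0:x1]
    cv2.imwrite(f"pics/{name}.png",cv2.resize(im,None,fx=f,fy=f,interpolation=cv2.INTER_CUBIC));
E
python3 - <<'E'
from h import *
im=cv2.imread("pics/top0.png"); T=Cam("top"); print(T.o)
g=im.max(2)
m=(g<55).astype(np.uint8)
n,l,st,ce=cv2.connectedComponentsWithStats(m)
for i in range(1,n):
    if 300<st[i,4]<2500:
        ys,xs=np.where(l==i); r=cv2.minAreaRect(np.c_[xs,ys].astype(np.float32))
        b=T.onz(cv2.boxPoints(r),.012); e=sorted([np.linalg.norm(b[0]-b[1]),np.linalg.norm(b[1]-b[2])])
        print(i,st[i],ce[i].round(1),T.onz([ce[i]],.012)[0].round(4),np.round(e,4))
c=cv2.resize(im[90:275,225:410],None,fx=4,fy=3.2,interpolation=cv2.INTER_CUBIC);c=cv2.resize(im[90:275,225:410],None,fx=3.2,fy=3.2,interpolation=cv2.INTER_CUBIC);cv2.imwrite("pics/c1.png",c)
s=cv2.imread("pics/side0.png");cv2.imwrite("pics/c2.png",cv2.resize(s[125:290,215:365],None,fx=3.6,fy=3.6,interpolation=cv2.INTER_CUBIC))
c=cv2.resize(im[195:400,95:300],None,fx=2.9,fy=2.9,interpolation=cv2.INTER_CUBIC);cv2.imwrite("pics/c3.png",c)
for p in [(168,217),(130,312),(274,323),(416,304)]: 
    q=T.onz([p],.02)[0]; print(q.round(3),np.hypot(*q[:2]).round(3))
E
```

```text
[0.38140376 0.01025946 1.29983084]
2 [124   0  73  49 704] [164.7  31.4] [0.9853 0.3622 0.012 ] [0.1199 0.1489]
100 [153 133  28  27 306] [169.5 148.7] [0.7176 0.3377 0.012 ] [0.0413 0.0588]
152 [168 241  15  54 354] [174.7 266.4] [0.4599 0.3132 0.012 ] [0.0188 0.1168]
160 [368 321  38  51 528] [386.2 346.9] [ 0.301  -0.1426  0.012 ] [0.021  0.1207]
164 [109 335  21  57 467] [119.3 363. ] [0.253  0.4197 0.012 ] [0.0204 0.1174]
168 [280 380  59   9 347] [309.  384.2] [0.2193 0.0186 0.012 ] [0.0149 0.1223]
175 [315 447  32  22 336] [328.5 456.5] [ 0.073  -0.0258  0.012 ] [0.029  0.0656]
182 [343 463  37  17 332] [357.  472.9] [ 0.0415 -0.0856  0.012 ] [0.0286 0.0767]
[0.565 0.331 0.02 ] 0.655
[0.36  0.401 0.02 ] 0.539
[0.345 0.096 0.02 ] 0.358
[ 0.393 -0.204  0.02 ] 0.443
```

View pics/c1.png

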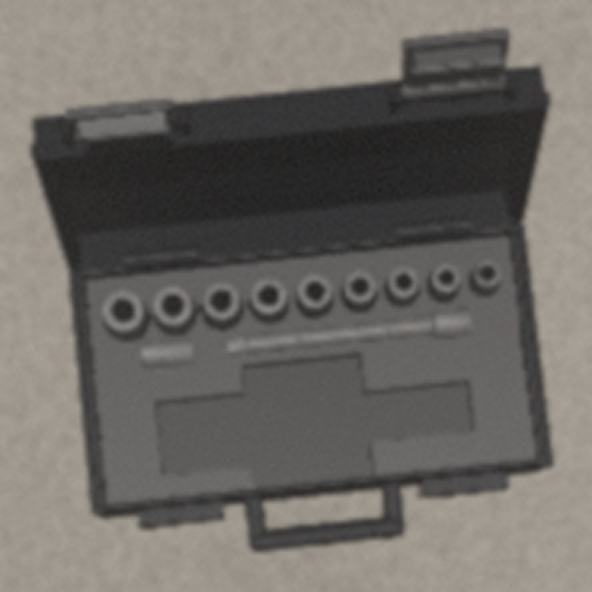

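View pics/c2.png

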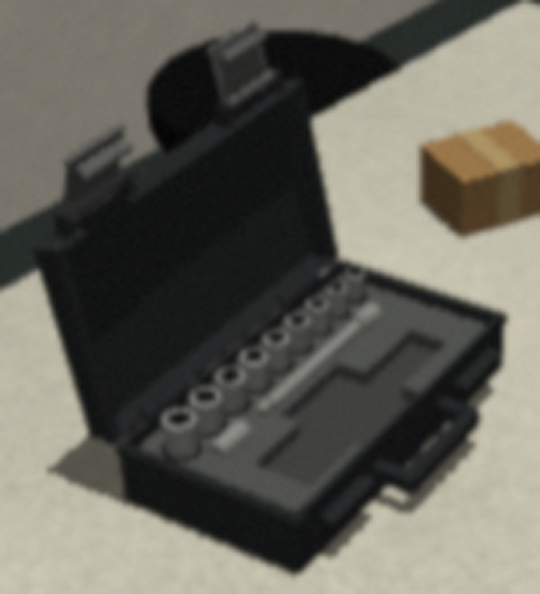

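View pics/c3.png

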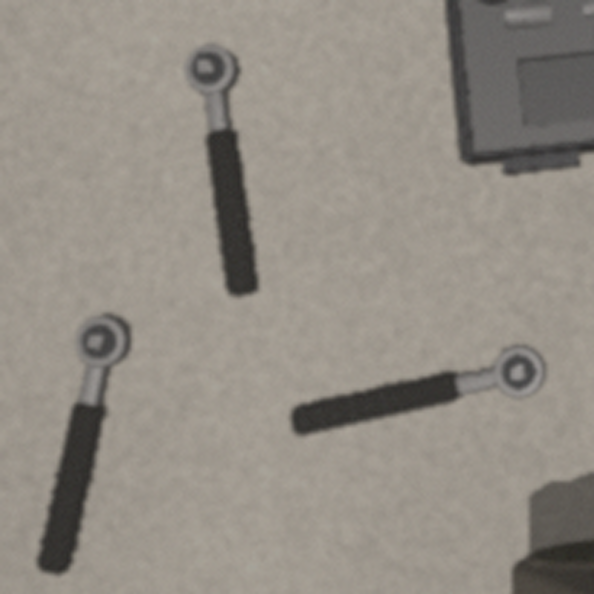

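The target is the ratchet with its head at about (168,218), the farthest at 0.65 m. The case is nearly square to the robot, with a small yaw. The bed's wide pocket is on the image left, at about (270..305, 200..240), and both latches stand up from the open lid.

Run:
```python
from h import *
T=Cam("top");S=Cam("side")
im=cv2.imread("pics/top0.png")
# ratchet
m=(im.max(2)<62).astype(np.uint8); m2=np.zeros_like(m); m2[236:300,155:195]=m[236:300,155:195]
ys,xs=np.where(m2); r=cv2.minAreaRect(np.c_[xs,ys].astype(np.float32)); print(r)
gc=T.onz([r[0]],.012)[0]
for h in [(168.1,218.4),(167.6,217.8)]:
    hc=T.onz([h],.02)[0]; v=(hc-gc)[:2]; print("grip",gc.round(4),"head",hc.round(4),np.linalg.norm(v).round(4),np.degrees(np.arctan2(v[1],v[0])).round(2))
# case
P=np.array([[98,515],[550,467],[522,228],[73,270]])/3.2+[225,90]
W=T.onz(P,.055); print(W.round(4)); 
print([np.linalg.norm(W[i]-W[(i+1)%4]).round(4) for i in range(4)])
e=W[0]-W[1]; print("yaw of case y axis",np.degrees(np.arctan2(e[1],e[0]))-90)
# bed corners at tray z .042
B=np.array([[155,402],[243,392],[243,366],[360,353],[364,390],[470,379],[473,434],[372,442],[160,473]])/3.2+[225,90]
print(T.onz(B,.042).round(4))
```

```text
((174.72999572753906, 267.6099548339844), (55.437171936035156, 9.192388534545898), 81.8698959350586)
grip [0.4573 0.3131 0.012 ] head [0.5623 0.3308 0.02  ] 0.1065 9.57
grip [0.4573 0.3131 0.012 ] head [0.5635 0.332  0.02  ] 0.1079 10.06
[[ 0.4938  0.1367  0.055 ]
 [ 0.5328 -0.1567  0.055 ]
 [ 0.6914 -0.1364  0.055 ]
 [ 0.6553  0.159   0.055 ]]
[np.float64(0.296), np.float64(0.1598), np.float64(0.2976), np.float64(0.1631)]
yaw of case y axis 7.582507998935611
[[ 0.5709  0.1031  0.042 ]
 [ 0.5791  0.0451  0.042 ]
 [ 0.5965  0.0456  0.042 ]
 [ 0.6072 -0.0316  0.042 ]
 [ 0.5825 -0.0348  0.042 ]
 [ 0.5917 -0.1048  0.042 ]
 [ 0.555  -0.1074  0.042 ]
 [ 0.548  -0.0409  0.042 ]
 [ 0.5238  0.0982  0.042 ]]
```

```bash
cat >> h.py <<'E'
def go(p=None,yaw=None,tilt0=True):
    s=env.get_state(); q=s["orientation"]; r=R.from_quat([q[1],q[2],q[3],q[0]])
    x=r.as_matrix()[:,0]; y0=np.degrees(np.arctan2(x[1],x[0]))
    print("t",round(s["clock"],2),"tcp",s["tcp_pos"].round(4),"yaw",y0.round(2),"z",r.as_matrix()[:,2].round(3),"F",s["wrist_force"].round(1),"gap",round(s["finger_gap"],4),"j",s["joint_pos"].round(2))
    if p is not None:
        d=r.inv().apply(np.array(p)-s["tcp_pos"])/.05; print("shift shares",d.round(2),"rows>=",np.linalg.norm(d).round(2))
    if yaw is not None:
        a=np.radians(yaw); t=R.from_matrix(np.array([[np.cos(a),np.sin(a),0],[np.sin(a),-np.cos(a),0],[0,0,-1]]))
        v=np.degrees((r.inv()*t).as_rotvec())/8; print("turn shares",v.round(2),"rows>=",np.linalg.norm(v).round(2))
E
python3 -c "
from h import *
go((.45,-.15,.25),99.8)"
```

```text
t 0.1 tcp [ 0.1287 -0.5599  0.2305] yaw -77.06 z [-0.     0.002 -1.   ] F [ 0.7 -0.4 -0.3] gap 0.0855 j [-1.48  0.31  0.05  1.3   0.    1.43]
shift shares [-6.55 -8.1  -0.38] rows>= 10.42
turn shares [-2.000e-02 -0.000e+00 -2.211e+01] rows>= 22.11
```

```bash
python3 -m inch '[[0,0,0,-0.6,-0.74,-0.03,0],[0,0,0,-0.6,-0.74,-0.03,0],[0,0,0,-0.6,-0.74,-0.03,0],[0,0,0,-0.6,-0.74,-0.03,0],[0,0,0,-0.6,-0.74,-0.03,0],[0,0,0,-0.6,-0.74,-0.03,0],[0,0,0,-0.6,-0.74,-0.03,0],[0,0,0,-0.6,-0.74,-0.03,0],[0,0,0,-0.6,-0.74,-0.03,0],[0,0,0,-0.6,-0.74,-0.03,0],[0,0,0,-0.6,-0.74,-0.03,0]]'; python3 -c "
from h import *
go((.45,.1,.25),99.8)"
```

```text
clock: 1.2
tcp_pos: [0.4522, -0.1458, 0.2477]
orientation: [0.0, 0.782, -0.623, -0.0]
wrist_force: [0.4, -0.3, 0.8]
finger_gap: 0.0855
t 1.2 tcp [ 0.4522 -0.1458  0.2477] yaw -77.06 z [-0. -0. -1.] F [ 0.4 -0.3  0.8] gap 0.0855 j [-0.48  0.12 -0.17  1.29 -0.    2.43]
shift shares [-4.8  -1.06 -0.05] rows>= 4.92
turn shares [  0.     0.   -22.11] rows>= 22.11
```

```bash
python3 -m inch '[[0,0,-1,0,0,0,0],[0,0,-1,0,0,0,0],[0,0,-1,0,0,0,0],[0,0,-1,0,0,0,0],[0,0,-1,0,0,0,0],[0,0,-1,0,0,0,0],[0,0,-1,0,0,0,0],[0,0,-1,0,0,0,0],[0,0,-1,0,0,0,0],[0,0,-1,0,0,0,0],[0,0,-1,0,0,0,0]]' >/dev/null; python3 -m inch '[[0,0,-1,0,0,0,0],[0,0,-1,0,0,0,0],[0,0,-1,0,0,0,0],[0,0,-1,0,0,0,0],[0,0,-1,0,0,0,0],[0,0,-1,0,0,0,0],[0,0,-1,0,0,0,0],[0,0,-1,0,0,0,0],[0,0,-1,0,0,0,0],[0,0,-1,0,0,0,0],[0,0,-1,0,0,0,0],[0,0,-0.1,0,0,0,0]]'; python3 -c "
from h import *
go((.504,.3212,.1),99.8)"
```

```text
clock: 3.5
tcp_pos: [0.4513, -0.1475, 0.2474]
orientation: [-0.0, 0.644, 0.765, -0.0]
wrist_force: [-0.5, -0.7, -0.4]
finger_gap: 0.0857
t 3.5 tcp [ 0.4513 -0.1475  0.2474] yaw 99.8 z [-0.001  0.    -1.   ] F [-0.5 -0.7 -0.4] gap 0.0857 j [-0.49  0.11 -0.17  1.29 -0.   -0.66]
shift shares [9.06 2.64 2.95] rows>= 9.88
turn shares [-0. -0. -0.] rows>= 0.01
```

```bash
python3 -m inch '[[0,0,0,0.91,0.26,0.1,0.3],[0,0,0,0.91,0.26,0.1,0.4],[0,0,0,0.91,0.26,0.2,0.45],[0,0,0,0.91,0.26,0.3,0.45],[0,0,0,0.91,0.26,0.3,0.45],[0,0,0,0.91,0.26,0.3,0.45],[0,0,0,0.91,0.26,0.3,0.45],[0,0,0,0.91,0.26,0.3,0.45],[0,0,0,0.91,0.26,0.3,0.45],[0,0,0,0.91,0.26,0.3,0.45],[0,0,0,0,0,0.3,0.45],[0,0,0,0,0,0,0.45]]' 50; python3 -c "
from h import *
shot('top','t1',(100,170,260,310),4);shot('side','s1',(150,180,350,330),4)
go((.504,.3212,.1),99.8)"
```

```text
clock: 4.7
tcp_pos: [0.5005, 0.3233, 0.1047]
orientation: [-0.001, 0.644, 0.765, -0.003]
wrist_force: [-0.1, -0.4, -0.1]
finger_gap: 0.0468
t 4.8 tcp [0.502  0.3222 0.1073] yaw 99.65 z [-0.002 -0.001 -1.   ] F [1.1 0.4 0. ] gap 0.0468 j [ 0.44  0.42 -0.11  1.04 -0.    0.27]
shift shares [-0.03  0.04  0.15] rows>= 0.15
turn shares [-0.01  0.01 -0.02] rows>= 0.02
```

View pics/t1.png

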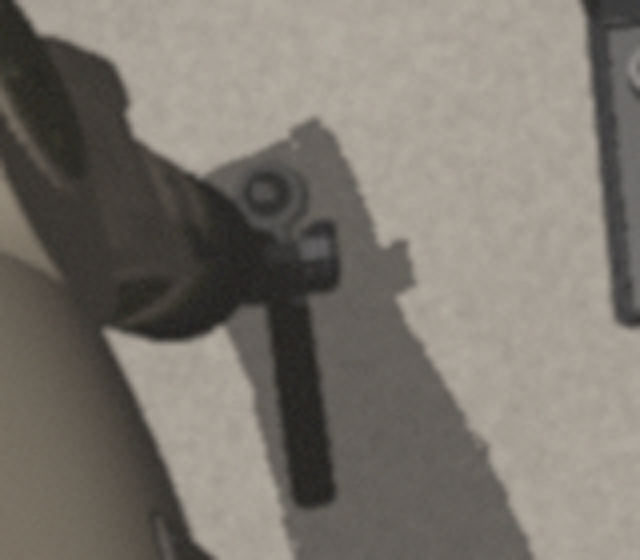

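View pics/s1.png

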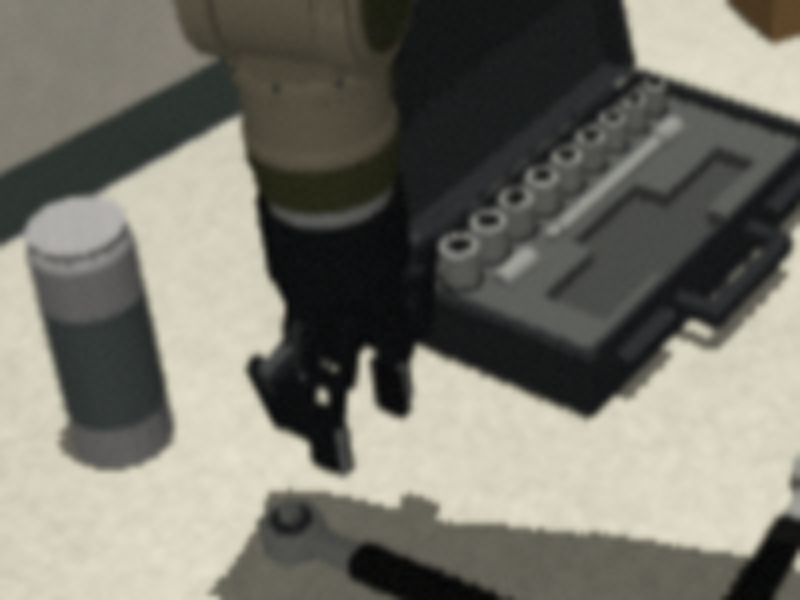

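The hand hovers over the grip's front end at (170,235), with its jaws across the grip. I'll descend.

```bash
python3 -m inch '[[0,0,0,-0.03,0.04,0.5,0.45],[0,0,0,0,0,0.5,0.45],[0,0,0,0,0,0.5,0.45],[0,0,0,0,0,0.3,0.45],[0,0,0,0,0,0.2,0.45],[0,0,0,0,0,0,0.45],[0,0,0,0,0,0,0.45]]'; python3 -c "
from h import *
go((.504,.3212,.003),99.8)"
```

```text
clock: 5.5
tcp_pos: [0.5057, 0.3213, 0.0089]
orientation: [0.0, 0.645, 0.764, 0.001]
wrist_force: [0.4, -0.2, -0.5]
finger_gap: 0.0467
t 5.5 tcp [0.5057 0.3213 0.0089] yaw 99.66 z [ 0.001  0.    -1.   ] F [ 0.4 -0.2 -0.5] gap 0.0467 j [ 0.43  0.51 -0.23  0.83 -0.    0.26]
shift shares [ 0.   -0.03  0.12] rows>= 0.12
turn shares [ 0.01 -0.   -0.02] rows>= 0.02
```

```bash
python3 -m inch '[[0,0,0,0,-0.03,0.1,0.45],[0,0,0,0,0,0,0.6],[0,0,0,0,0,0,0.8],[0,0,0,0,0,0,0.9],[0,0,0,0,0,0,0.9],[0,0,0,0,0,0,0.9],[0,0,0,0,0,0,0.9]]' 60; python3 -c "
from h import *
go((.504,.3212,.12),99.8)"
```

```text
clock: 6.2
tcp_pos: [0.5038, 0.3219, 0.0036]
orientation: [0.0, 0.644, 0.765, 0.001]
wrist_force: [-2.2, 0.6, 6.6]
finger_gap: 0.0203
t 6.2 tcp [0.5038 0.3219 0.0036] yaw 99.76 z [ 0.001  0.001 -1.   ] F [-2.2  0.6  6.6] gap 0.0203 j [ 0.43  0.52 -0.24  0.81  0.    0.26]
shift shares [-0.01  0.   -2.33] rows>= 2.33
turn shares [ 0.01 -0.01 -0.01] rows>= 0.01
```

```bash
python3 -m inch '[[0,0,0,0,0,-0.2,0.9],[0,0,0,0,0,-0.5,0.9],[0,0,0,0,0,-0.5,0.9],[0,0,0,0,0,-0.5,0.9],[0,0,0,0,0,-0.5,0.9],[0,0,0,0,0,-0.5,0.9],[0,0,0,0,0,-0.3,0.9],[0,0,0,0,0,0,0.9],[0,0,0,0,0,0,0.9]]'; python3 -c "
from h import *
go((.45,.16,.16),187.4)
shot('top','t2',(60,120,260,310),3)
shot('side','s2',(150,150,350,330),3)"
```

```text
clock: 7.1
tcp_pos: [0.503, 0.321, 0.1521]
orientation: [-0.0, 0.645, 0.765, -0.001]
wrist_force: [0.7, -0.8, -3.9]
finger_gap: 0.0207
t 7.1 tcp [0.503  0.321  0.1521] yaw 99.73 z [-0.001 -0.001 -1.   ] F [ 0.7 -0.8 -3.9] gap 0.0207 j [ 0.43  0.39 -0.04  1.14 -0.    0.26]
shift shares [-2.99 -1.59 -0.15] rows>= 3.39
turn shares [-1.000e-02 -0.000e+00 -1.096e+01] rows>= 10.96
```

View pics/s2.png

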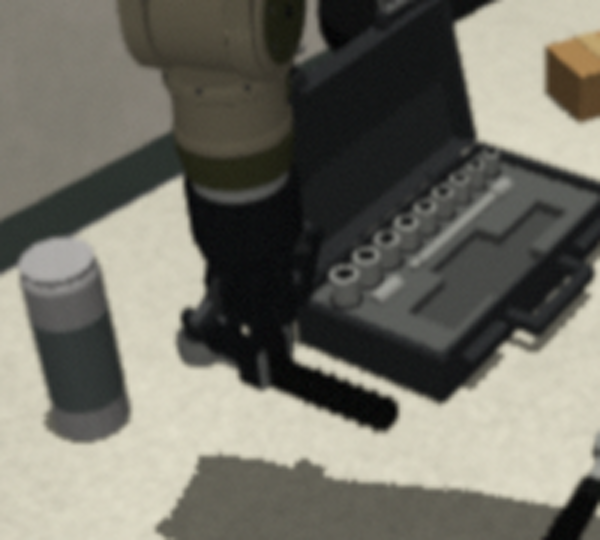

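```bash
python3 -m inch '[[0,0,-1,0,0,-0.1,0.9],[0,0,-1,0,0,-0.1,0.9],[0,0,-1,0,0,0,0.9],[0,0,-1,0,0,0,0.9],[0,0,-1,0,0,0,0.9],[0,0,-1,0,0,0,0.9],[0,0,-1,0,0,0,0.9],[0,0,-1,0,0,0,0.9],[0,0,-1,0,0,0,0.9],[0,0,-1,0,0,0,0.9],[0,0,-0.95,0,0,0,0.9],[0,0,0,0,0,0,0.9]]'; python3 -c "
from h import *
# grasp is 15 mm toward head from ratchet origin -> case +y
b=np.array([.5595,-.0035]);y=np.array([-np.sin(np.radians(7.4)),np.cos(np.radians(7.4))])
g=b+.015*y; print(g)
go((*g,.16),187.4)"
```

```text
clock: 8.4
tcp_pos: [0.5026, 0.3209, 0.1611]
orientation: [-0.001, -0.064, 0.998, -0.001]
wrist_force: [0.2, 0.1, -3.3]
finger_gap: 0.0204
[0.55756807 0.01137507]
t 8.4 tcp [0.5026 0.3209 0.1611] yaw -172.64 z [-0.003 -0.001 -1.   ] F [ 0.2  0.1 -3.3] gap 0.0204 j [ 0.43  0.38 -0.03  1.16 -0.   -1.27]
shift shares [-0.3  -6.28  0.03] rows>= 6.29
turn shares [-0.01 -0.02 -0.01] rows>= 0.02
```

```bash
python3 -m inch '[[0,0,0,-0.03,-0.3,0,0.9],[0,0,0,-0.03,-0.7,0,0.9],[0,0,0,-0.03,-0.8,0,0.9],[0,0,0,-0.03,-0.8,0,0.9],[0,0,0,-0.03,-0.8,0,0.9],[0,0,0,-0.03,-0.8,0,0.9],[0,0,0,-0.03,-0.8,0,0.9],[0,0,0,-0.03,-0.7,0,0.9],[0,0,0,-0.03,-0.4,0,0.9],[0,0,0,-0.03,-0.18,0,0.9],[0,0,0,0,0,0,0.9],[0,0,0,0,0,0,0.9]]'; python3 -c "
from h import *
go((0.5576,.0114,.1),187.4)
shot('top','t3',(210,90,420,290),3)
shot('side','s3',(200,120,380,300),3.3)"
```

```text
clock: 9.6
tcp_pos: [0.558, 0.0123, 0.1625]
orientation: [-0.0, -0.064, 0.998, 0.0]
wrist_force: [0.4, -0.5, -3.5]
finger_gap: 0.0208
t 9.6 tcp [0.558  0.0123 0.1625] yaw -172.7 z [-0.001  0.    -1.   ] F [ 0.4 -0.5 -3.5] gap 0.0208 j [-0.12  0.31 -0.13  1.13  0.   -1.82]
shift shares [ 0.01 -0.02  1.25] rows>= 1.25
turn shares [ 0.   -0.01 -0.01] rows>= 0.01
```

View pics/t3.png

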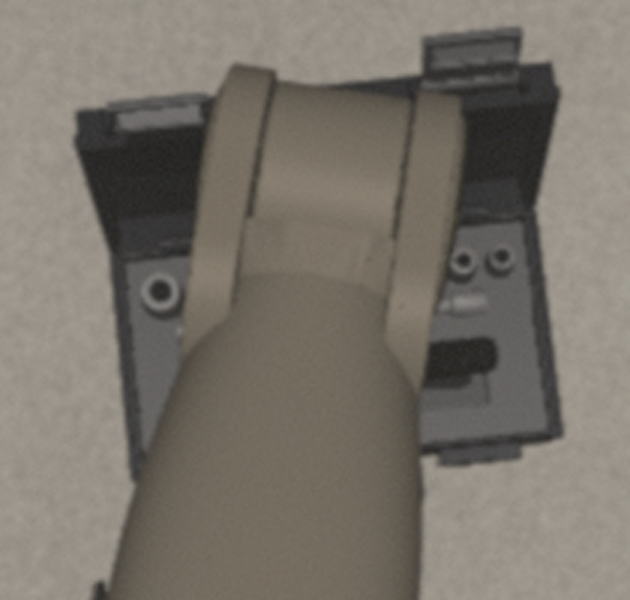

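View pics/s3.png

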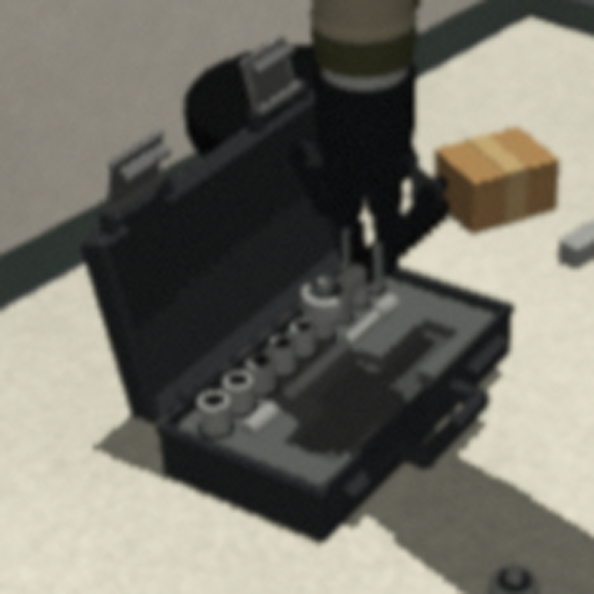

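Run:
```python
from h import *
T=Cam("top");S=Cam("side")
g=np.array([.558,.0123]);y=np.array([-np.sin(np.radians(7.4)),np.cos(np.radians(7.4))])
hd=g+.06*y; en=g-.11*y
print("head side exp",S.px([[*hd,.179]]),"end top exp",T.px([[*en,.17]]))
im=cv2.imread("pics/side0.png");im=cv2.imread("pics/s3_full.png")
cv2.imwrite("pics/s3h.png",cv2.resize(im[170:240,260:350],None,fx=8,fy=8,interpolation=cv2.INTER_CUBIC))
t=cv2.imread("pics/t3_full.png")
cv2.imwrite("pics/t3h.png",cv2.resize(t[180:250,340:400],None,fx=8,fy=8,interpolation=cv2.INTER_CUBIC))
```

```text
head side exp [[298.51081423 207.72881838]] end top exp [[373.81594371 207.52448841]]
```

View pics/s3h.png

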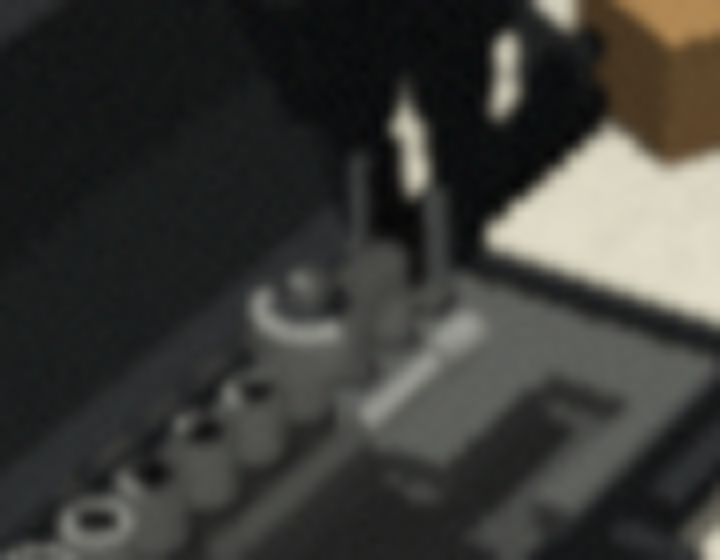

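View pics/t3h.png

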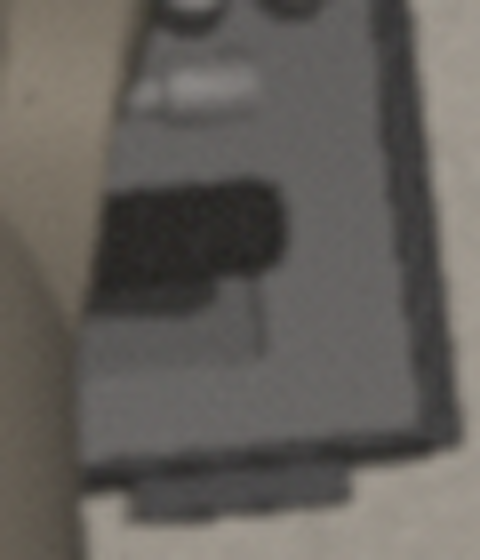

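```bash
python3 -m inch '[[0,0,0,0.01,0.02,0.3,0.9],[0,0,0,0,0,0.5,0.9],[0,0,0,0,0,0.5,0.9],[0,0,0,0,0,0.5,0.9],[0,0,0,0,0,0.3,0.9],[0,0,0,0,0,0.1,0.9],[0,0,0,0,0,0,0.9],[0,0,0,0,0,0,0.9]]'
python3 - <<'E'
from h import *
go((0.5576,.0134,.034),187.4)
shot('top','t4',(340,180,400,250),8)
shot('side','s4',(240,170,360,280),6)
E
```

```text
clock: 10.5
tcp_pos: [0.5585, 0.0132, 0.0537]
orientation: [0.001, -0.064, 0.998, -0.0]
wrist_force: [-0.4, -0.0, -2.9]
finger_gap: 0.0209
t 10.5 tcp [0.5585 0.0132 0.0537] yaw -172.62 z [ 0.001 -0.    -1.   ] F [-0.4 -0.  -2.9] gap 0.0209 j [-0.12  0.4  -0.29  0.88 -0.   -1.82]
shift shares [0.02 0.01 0.39] rows>= 0.39
turn shares [-0.    0.01 -0.  ] rows>= 0.01
```

View pics/t4.png

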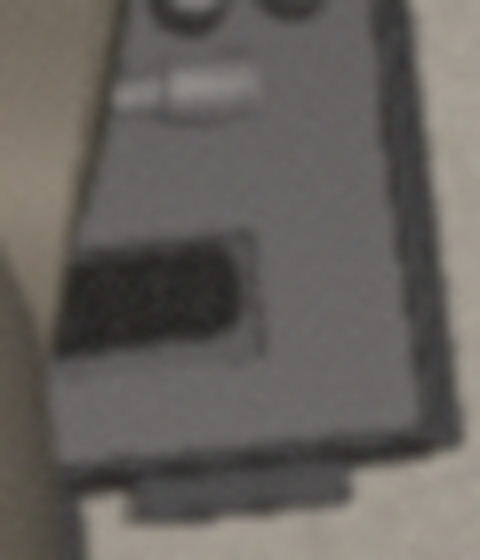

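View pics/s4.png

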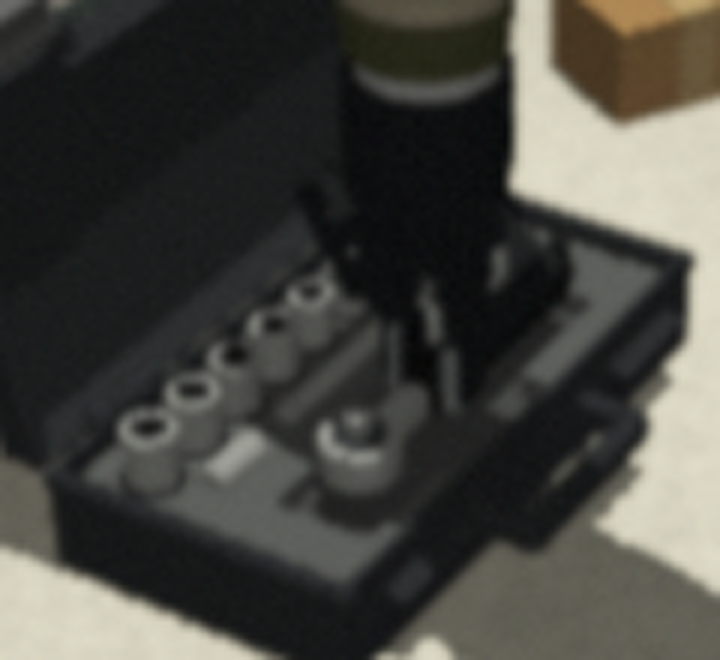

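The handle end sits over the channel with a gap at (370..372, 215), and the head is above the wide pocket. I'll lower it.

```bash
python3 -m inch '[[0,0,0,0.02,0,0.1,0.9],[0,0,0,0,0,0.1,0.9],[0,0,0,0,0,0.1,0.9],[0,0,0,0,0,0.08,0.9],[0,0,0,0,0,0,0.9],[0,0,0,0,0,0,0.9]]'
python3 - <<'E'
from h import *
go((0.5576,.0134,.034),187.4)
E
```

```text
clock: 11.2
tcp_pos: [0.5567, 0.0126, 0.0337]
orientation: [-0.0, -0.064, 0.998, 0.0]
wrist_force: [-1.8, -0.4, -1.4]
finger_gap: 0.0204
t 11.2 tcp [0.5567 0.0126 0.0337] yaw -172.67 z [-0. -0. -1.] F [-1.8 -0.4 -1.4] gap 0.0204 j [-0.12  0.42 -0.32  0.84 -0.   -1.82]
shift shares [-0.02  0.01 -0.01] rows>= 0.03
turn shares [ 0.   -0.   -0.01] rows>= 0.01
```

Wrist force has dropped as the weight comes off, and the height matches the bed floor. I'll open partly, then rise.

```bash
python3 -m inch '[[0,0,0,0,0,0,0.7],[0,0,0,0,0,0,0.55],[0,0,0,0,0,0,0.5],[0,0,0,0,0,0,0.5],[0,0,0,0,0,0,0.5],[0,0,0,0,0,-0.3,0.5],[0,0,0,0,0,-0.6,0.5],[0,0,0,0,0,-0.8,0.5],[0,0,0,0,0,-0.8,0.5],[0,0,0,0,0,-0.5,0.5]]'
python3 - <<'E'
from h import *
go()
shot('side','s5',(200,110,380,300),3)
E
```

```text
clock: 12.2
tcp_pos: [0.5579, 0.0125, 0.1871]
orientation: [0.002, -0.064, 0.998, -0.0]
wrist_force: [0.8, -0.9, -0.0]
finger_gap: 0.0421
t 12.2 tcp [0.5579 0.0125 0.1871] yaw -172.66 z [ 0.004 -0.001 -1.   ] F [ 0.8 -0.9 -0. ] gap 0.0421 j [-0.12  0.29 -0.09  1.18 -0.   -1.82]
```

View pics/s5.png

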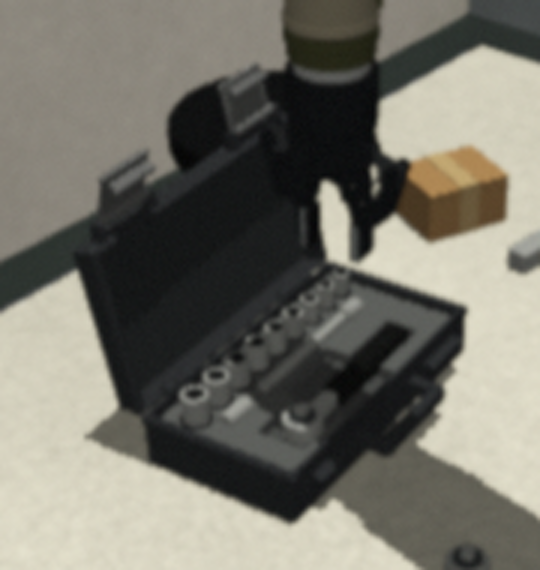

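The ratchet lies in its bed, with its head in the wide pocket at side-view (298,248). Next I'll measure the lid angle by casting rays onto the lid's end planes.

```bash
cat >> h.py <<'E'
A=np.radians(7.4); C=np.array([.5942,.0009,0.]); CX=np.array([np.cos(A),np.sin(A),0]); CY=np.array([-np.sin(A),np.cos(A),0])
H=C+.08*CX+[0,0,.055]
def case(P): P=np.array(P)-C; return np.array([P@CX,P@CY,P[2]])
def world(x,y,z): return C+x*CX+y*CY+[0,0,z]
def onplane(cam,p,y): # case plane y
    d=cam.ray([p])[0]; k=((C+y*CY-cam.o)@CY)/(d@CY); return case(cam.o+k*d)
E
python3 - <<'E'
from h import *
T=Cam("top");S=Cam("side")
c1=lambda p:np.array(p)/3.2+[225,90]; c2=lambda p:np.array(p)/3.6+[215,125]
for n,cam,p,y in [("L out",T,c1((35,118)),.15),("L in",T,c1((35,152)),.15),("R out",T,c1((541,68)),-.15),("R in",T,c1((548,98)),-.15),("R side",S,c2((303,82)),-.15),("L side",S,c2((42,248)),.15)]:
    q=onplane(cam,p,y); v=q-[.08,y,.055]; print(n,q.round(4),"r",np.hypot(v[0],v[2]).round(4),"ang",np.arctan2(v[2],-v[0]).round(3))
print(np.hypot(.16,.028),np.arctan2(.028,.16))
go(world(.03,.0,.33),187.4)
E
```

```text
L out [0.1406 0.15   0.1976] r 0.155 ang 1.973
L in [0.115  0.15   0.2151] r 0.1639 ang 1.786
R out [ 0.1407 -0.15    0.1961] r 0.1536 ang 1.977
R in [ 0.1187 -0.15    0.2077] r 0.1575 ang 1.819
R side [ 0.1163 -0.15    0.2077] r 0.157 ang 1.804
L side [0.133  0.15   0.2043] r 0.1584 ang 1.912
0.16243152403397562 0.17324566645236494
t 12.25 tcp [0.5596 0.0123 0.1907] yaw -172.65 z [ 0.009 -0.001 -1.   ] F [ 0.9 -0.1  1.9] gap 0.0428 j [-0.12  0.29 -0.09  1.19 -0.   -1.82]
shift shares [-1.28 -0.32 -2.77] rows>= 3.07
turn shares [-0.02  0.06 -0.01] rows>= 0.07
```

The lid is at about 1.80 rad, its outer edge at case x 0.144, z 0.205. I'll go up and over, between the latches, with fingers shut, to drop in behind it.

```bash
python3 -m inch '[[0,0,0,0,0,-0.6,0.7],[0,0,0,0,0,-0.8,1],[0,0,0,-0.1,-0.1,-0.8,1],[0,0,0,-0.5,-0.15,0,1],[0,0,0,-0.7,-0.1,0,1],[0,0,0,-0.7,0,0,1],[0,0,0,0,0,0,1]]'
python3 - <<'E'
from h import *
shot('top','t5',(210,90,420,290),3)
go(world(.173,.0,.31),187.4)
print(case(env.get_state()["tcp_pos"]))
E
```

```text
clock: 12.95
tcp_pos: [0.6614, 0.008, 0.2903]
orientation: [-0.001, -0.064, 0.998, 0.0]
wrist_force: [0.0, -0.7, -0.4]
finger_gap: 0.0002
t 13.0 tcp [0.6594 0.0081 0.2911] yaw -172.64 z [-0.003  0.    -1.   ] F [-0.7  0.7  0. ] gap 0.0 j [-0.11  0.49  0.46  1.54 -0.   -1.81]
shift shares [-2.15  0.03 -0.39] rows>= 2.18
turn shares [ 0.   -0.02 -0.01] rows>= 0.02
[ 0.06558994 -0.00127796  0.29105744]
```

View pics/t5.png

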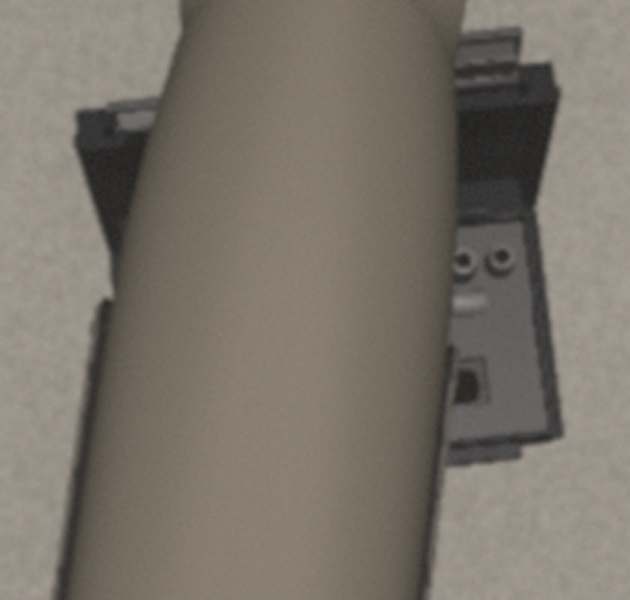

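Run:
```python
from h import *
S=Cam("side")
im=cv2.imread("pics/s5_full.png")
cv2.imwrite("pics/s5h.png",cv2.resize(im[205:275,270:350],None,fx=9,fy=8,interpolation=cv2.INTER_CUBIC))
for y,z,n in [(.075,.05,'head'),(.075,.061,'drive'),(-.095,.05,'end')]:
    print(n,(S.px([world(-.035,y,z)])[0]-[270,205])*[9,8])
```

```text
head [275.11634187 343.74044664]
drive [273.91942857 317.66519945]
end [571.74940152  96.56112688]
```

View pics/s5h.png

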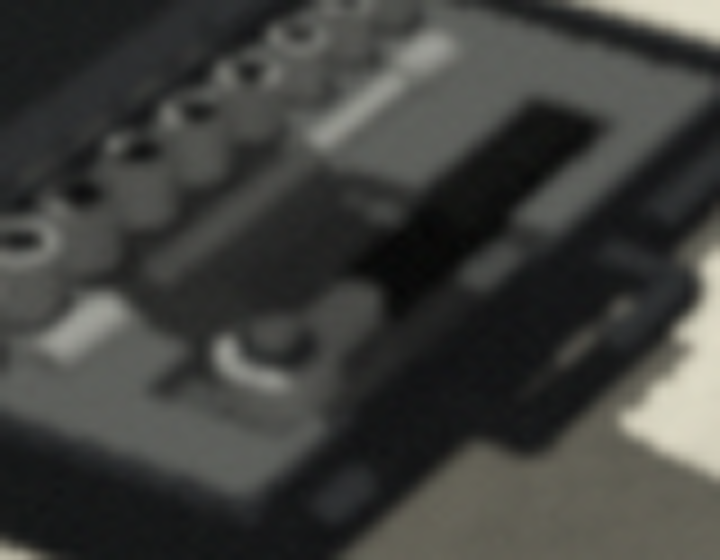

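The head centre sits within about 1 px of the predicted seated position, so the ratchet is seated. I'll go on behind the lid.

```bash
python3 -m inch '[[0,0,0,-0.4,0,-0.1,1],[0,0,0,-0.6,0,-0.1,1],[0,0,0,-0.6,0,0,1],[0,0,0,-0.5,0,0,1],[0,0,0,-0.1,0,0,1],[0,0,0,0,0,0,1],[0,0,0,0,0,0,1]]'
python3 - <<'E'
from h import *
go(world(.173,.0,.185),187.4)
shot('side','s6',(200,60,400,260),3)
print(case(env.get_state()["tcp_pos"]))
E
```

```text
clock: 13.7
tcp_pos: [0.7667, 0.022, 0.304]
orientation: [-0.0, -0.064, 0.998, -0.0]
wrist_force: [-0.2, -0.3, 0.3]
finger_gap: -0.0002
t 13.7 tcp [0.7667 0.022  0.304 ] yaw -172.66 z [-0. -0. -1.] F [-0.2 -0.3  0.3] gap -0.0002 j [-0.08  0.83  1.1   1.84 -0.   -1.77]
shift shares [0.02 0.03 2.38] rows>= 2.38
turn shares [-0.   -0.   -0.01] rows>= 0.01
[ 0.17362926 -0.00122324  0.30471041]
```

View pics/s6.png

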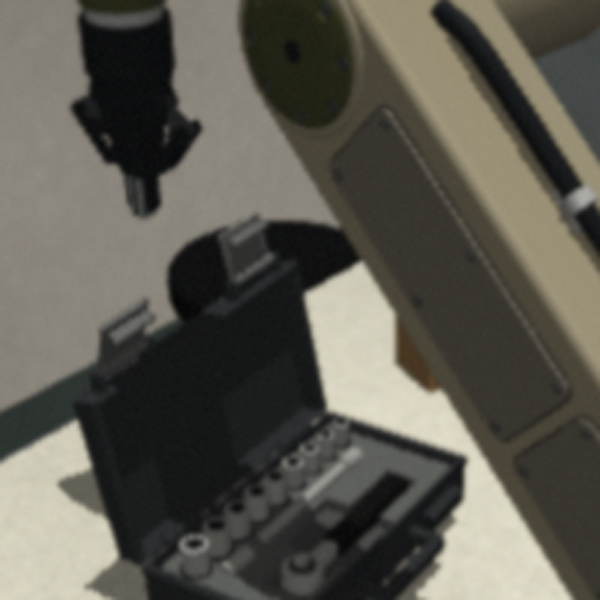

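```bash
python3 -m inch '[[0,0,0,0,0,0.4,1],[0,0,0,0,0,0.6,1],[0,0,0,0,0,0.6,1],[0,0,0,0,0,0.5,1],[0,0,0,0,0,0.15,1],[0,0,0,0,0,0,1],[0,0,0,0,0,0,1]]'
python3 - <<'E'
from h import *
go(world(.173,.0,.19),187.4)
print(case(env.get_state()["tcp_pos"]))
shot('side','s7',(200,60,400,260),3)
E
```

```text
clock: 14.45
tcp_pos: [0.7676, 0.022, 0.1937]
orientation: [0.001, -0.064, 0.998, -0.0]
wrist_force: [0.3, 0.4, 0.9]
finger_gap: -0.0
t 14.45 tcp [0.7676 0.022  0.1937] yaw -172.67 z [ 0.003 -0.    -1.   ] F [0.3 0.4 0.9] gap -0.0 j [-0.08  0.74  0.65  1.48 -0.   -1.77]
shift shares [0.03 0.03 0.07] rows>= 0.08
turn shares [-0.    0.02 -0.01] rows>= 0.02
[ 0.17462957 -0.00141751  0.19366011]
```

View pics/s7.png

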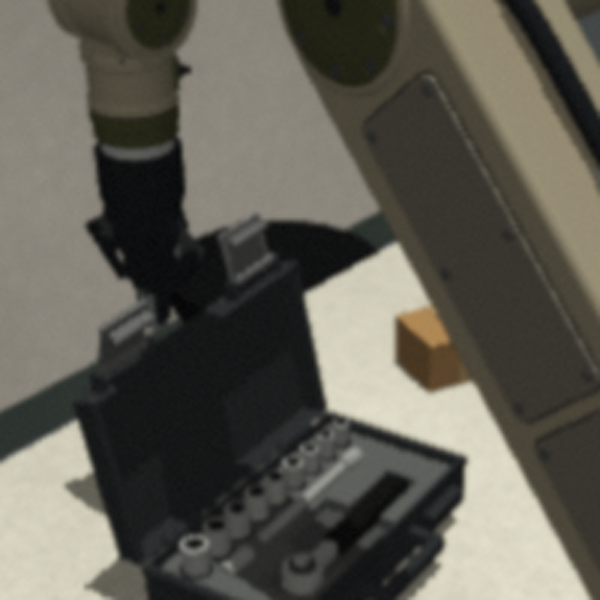

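The fingers are behind the lid between the latches. I'll pull the lid forward.

```bash
python3 -m inch '[[0,0,0,0.2,0,0.05,1],[0,0,0,0.25,0,0.05,1],[0,0,0,0.25,0,0,1],[0,0,0,0.25,0,0,1],[0,0,0,0.25,0,0,1],[0,0,0,0.25,0,0,1],[0,0,0,0.25,0,0.0,1],[0,0,0,0.25,0,0.05,1],[0,0,0,0.25,0,0.05,1],[0,0,0,0.2,0,0.05,1]]'
python3 - <<'E'
from h import *
go()
print(case(env.get_state()["tcp_pos"]))
shot('side','s8',(200,60,400,260),3)
E
```

```text
clock: 15.5
tcp_pos: [0.6494, 0.0065, 0.1814]
orientation: [0.002, -0.064, 0.998, -0.0]
wrist_force: [0.6, 0.3, 0.7]
finger_gap: -0.0003
t 15.5 tcp [0.6494 0.0065 0.1814] yaw -172.66 z [ 0.005 -0.001 -1.   ] F [0.6 0.3 0.7] gap -0.0003 j [-0.11  0.47  0.16  1.25 -0.   -1.81]
[ 0.05544156 -0.00155537  0.18136383]
```

View pics/s8.png

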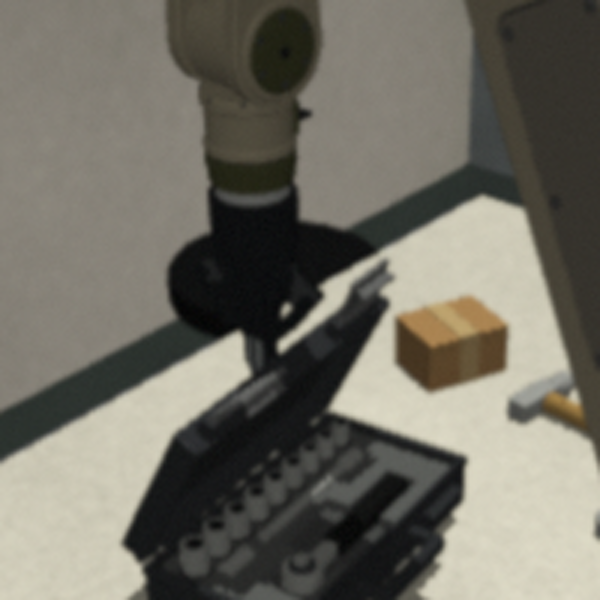

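```bash
python3 -m inch '[[0,0,0,0.25,0,0.1,1],[0,0,0,0.25,0,0.1,1],[0,0,0,0.25,0,0.15,1],[0,0,0,0.25,0,0.2,1],[0,0,0,0.25,0,0.25,1],[0,0,0,0.2,0,0.25,1],[0,0,0,0,0,0,1],[0,0,0,0,0,0,1],[0,0,0,0,0,0,1]]'
python3 - <<'E'
from h import *
go()
print(case(env.get_state()["tcp_pos"]))
shot('side','s9',(200,60,400,260),3)
E
```

```text
clock: 16.45
tcp_pos: [0.5782, -0.0027, 0.1277]
orientation: [0.001, -0.064, 0.998, -0.0]
wrist_force: [0.1, 0.6, -0.5]
finger_gap: -0.0001
t 16.45 tcp [ 0.5782 -0.0027  0.1277] yaw -172.66 z [ 0.003 -0.    -1.   ] F [ 0.1  0.6 -0.5] gap -0.0001 j [-0.14  0.37 -0.14  1.06 -0.   -1.84]
[-0.01637194 -0.00145995  0.1277171 ]
```

View pics/s9.png

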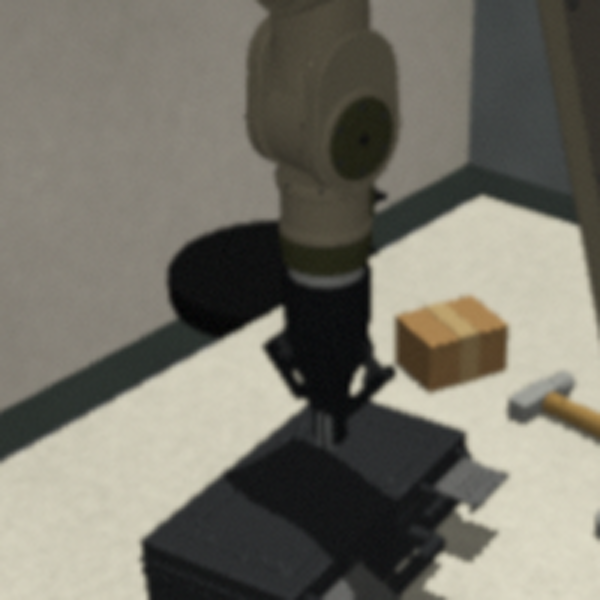

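The lid looks shut and both latches stand out at the front. I'll raise the hand, back off, and turn the jaws along the case's length for the latches.

```bash
python3 -m inch '[[0,0,0,0,0,-0.6,1],[0,0,0.5,0.5,0,-0.8,1],[0,0,1,0.5,0,-0.5,1],[0,0,1,0,0,0,1],[0,0,1,0,0,0,1],[0,0,1,0,0,0,1],[0,0,1,0,0,0,1],[0,0,1,0,0,0,1],[0,0,1,0,0,0,1],[0,0,1,0,0,0,1],[0,0,1,0,0,0,1],[0,0,1,0,0,0,1]]'
python3 - <<'E'
from h import *
go(world(-.2,0,.2),97.4)
E
```

```text
clock: 17.7
tcp_pos: [0.5275, -0.0072, 0.2221]
orientation: [0.001, 0.622, 0.783, 0.0]
wrist_force: [0.2, 0.0, -0.2]
finger_gap: -0.0002
t 17.7 tcp [ 0.5275 -0.0072  0.2221] yaw 103.02 z [ 0.001 -0.    -1.   ] F [ 0.2  0.  -0.2] gap -0.0002 j [-0.17  0.22 -0.1   1.25 -0.   -0.39]
shift shares [ 0.25 -2.65  0.44] rows>= 2.69
turn shares [0.01 0.   0.7 ] rows>= 0.7
```

```bash
python3 -m inch '[[0,0,0.7,0.2,-0.6,0,1],[0,0,0,0.4,-0.6,0,1],[0,0,0,0.5,-0.6,0,1],[0,0,0,0.5,-0.6,0,1],[0,0,0,0.4,0,0,1],[-1,0,0,0,0,0,1],[-1,0,0,0,0,0,1],[-1,0,0,0,0,0,1],[-0.75,0,0,0,0,0,1],[0,0,0,0,0,0,1]]'
python3 - <<'E'
from h import *
go()
print(case(env.get_state()["tcp_pos"]))
shot('side','s10',(180,120,400,300),3.3)
shot('top','t10',(210,90,420,290),3)
E
```

```text
clock: 18.7
tcp_pos: [0.3901, 0.073, 0.2192]
orientation: [0.17, 0.636, 0.727, 0.195]
wrist_force: [-0.5, 1.2, -0.6]
finger_gap: 0.0
t 18.7 tcp [0.3901 0.073  0.2192] yaw 97.72 z [ 0.495  0.067 -0.866] F [-0.5  1.2 -0.6] gap 0.0 j [-0.11 -0.48 -0.84  0.7   0.12 -0.22]
[-0.1931164   0.09782155  0.21915704]
```

View pics/s10.png

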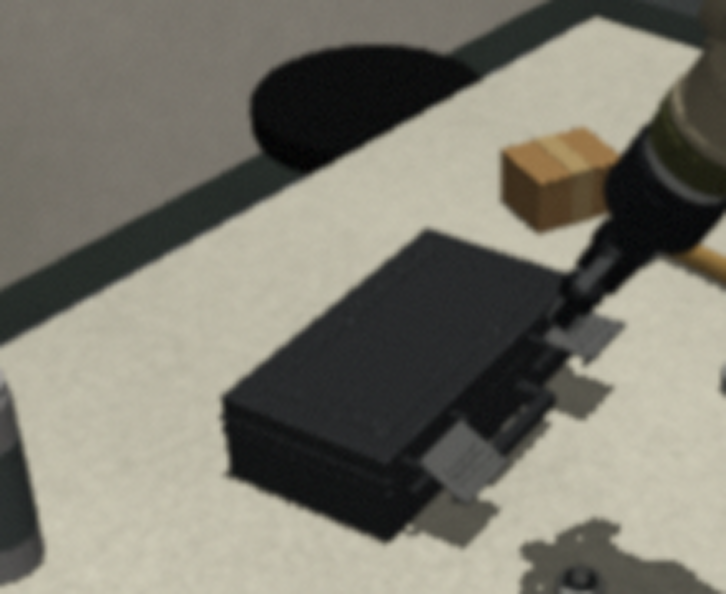

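View pics/t10.png

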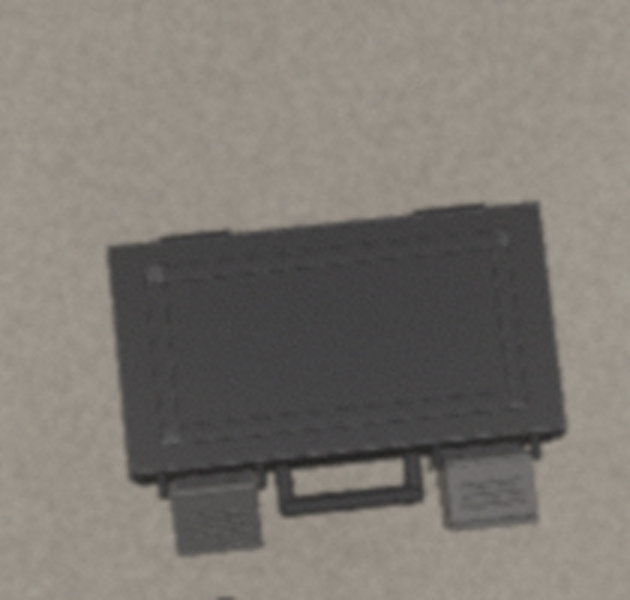

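The lid is shut. In the top view the latch flaps stand out at about (283,262) and (373,254). I'll measure their free ends.

Run:
```python
from h import *
T=Cam("top");S=Cam("side")
t=lambda p:np.array(p)/3+[210,90]; s=lambda p:np.array(p)/3.3+[180,120]
# corners triangulated: left flap tip corners, right flap tip corners
for n,a,b in [("L +y",(178,555),(466,503)),("L -y",(262,546),(506,460)),("R +y",(447,530),(591,364)),("R -y",(537,523),(626,325))]:
    P,e=tri(T,t(a),S,s(b)); print(n,case(P).round(4),"miss",e.round(4))
# case corners check at z .083
for p,x,y in [((131,482),-.08,.15),((565,434),-.08,-.15),((540,203),.08,-.15),((108,247),.08,.15)]:
    print((case(T.onz([t(p)],.083)[0])-[x,y,0]).round(4))
go(world(-.135,.095,.12))
```

```text
L +y [-0.1332  0.1252  0.0457] miss 0.0025
L -y [-0.1332  0.0664  0.0469] miss 0.0022
R +y [-0.1371 -0.062   0.0622] miss 0.0003
R -y [-0.1382 -0.1234  0.0658] miss 0.0018
[-0.004 -0.001  0.083]
[-0.0017  0.0025  0.083 ]
[-0.0007  0.0008  0.083 ]
[-0.0009 -0.0003  0.083 ]
t 18.8 tcp [0.3943 0.0725 0.2227] yaw 97.71 z [ 0.496  0.066 -0.866] F [ 0.5 -0.3  1.2] gap -0.0005 j [-0.11 -0.47 -0.82  0.7   0.12 -0.22]
shift shares [-0.04 -0.09  2.32] rows>= 2.32
```

Run:
```python
from h import *
go(world(-.165,.095,.066))
q=env.get_state()["orientation"]; r=R.from_quat([q[1],q[2],q[3],q[0]])
for n,d in [("case +10mm x",.01*CX),("down 10mm",[0,0,-.01]),("case +10mm y",.01*CY)]: print(n,(r.inv().apply(d)/.05).round(3))
```

```text
t 18.8 tcp [0.3943 0.0725 0.2227] yaw 97.71 z [ 0.496  0.066 -0.866] F [ 0.5 -0.3  1.2] gap -0.0005 j [-0.11 -0.47 -0.82  0.7   0.12 -0.22]
shift shares [-0.03 -1.16  2.95] rows>= 3.17
case +10mm x [-0.001  0.173  0.1  ]
down 10mm [ 0.    -0.1    0.173]
case +10mm y [0.2   0.001 0.   ]
```

```bash
python3 -m inch '[[0,0,0,-0.03,-0.2,0.5,1],[0,0,0,0,-0.2,0.6,1],[0,0,0,0,-0.25,0.6,1],[0,0,0,0,-0.25,0.6,1],[0,0,0,0,-0.26,0.6,1],[0,0,0,0,0,0.05,1],[0,0,0,0,0,0,1],[0,0,0,0,0,0,1]]'
python3 - <<'E'
from h import *
go(world(-.112,.095,.024))
print(case(env.get_state()["tcp_pos"]))
shot('side','s11',(180,120,400,300),3.3)
E
```

```text
clock: 19.6
tcp_pos: [0.4347, 0.0765, 0.0848]
orientation: [0.161, 0.637, 0.73, 0.185]
wrist_force: [-0.5, 0.4, 0.6]
finger_gap: 0.0
t 19.6 tcp [0.4347 0.0765 0.0848] yaw 97.8 z [ 0.471  0.066 -0.88 ] F [-0.5  0.4  0.6] gap 0.0 j [-0.08 -0.17 -1.02  0.24  0.1  -0.19]
shift shares [-0.02  0.06  1.42] rows>= 1.42
[-0.14845745  0.09555815  0.08484962]
```

View pics/s11.png

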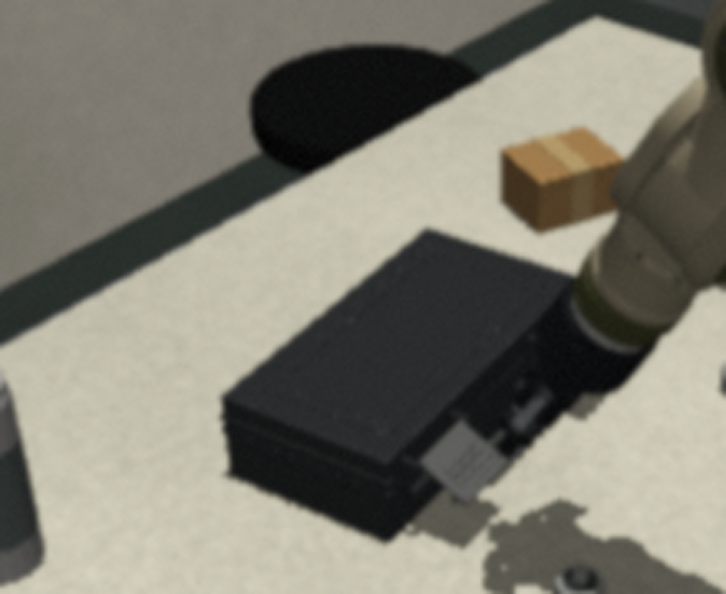

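Joint 3 is at its limit with this much tilt. I'll reduce the tilt to about 10°.

```bash
python3 -m inch '[[0,0,0,0,0,-0.3,1],[0.8,0,0,0,0,0,1],[0.8,0,0,0,0,0,1],[0.65,0,0,0,0,0,1],[0,0,0,0,0,0,1]]'
python3 - <<'E'
from h import *
go(world(-.155,.095,.062))
print(case(env.get_state()["tcp_pos"]))
q=env.get_state()["orientation"]; r=R.from_quat([q[1],q[2],q[3],q[0]])
for n,d in [("case +10mm x",.01*CX),("down 10mm",[0,0,-.01]),("case +10mm y",.01*CY)]: print(n,(r.inv().apply(d)/.05).round(3))
E
```

```text
clock: 20.15
tcp_pos: [0.4305, 0.0755, 0.0997]
orientation: [0.06, 0.655, 0.75, 0.07]
wrist_force: [-0.5, -0.1, 0.4]
finger_gap: 0.0003
t 20.15 tcp [0.4305 0.0755 0.0997] yaw 97.8 z [ 0.182  0.026 -0.983] F [-0.5 -0.1  0.4] gap 0.0003 j [-0.03 -0.01 -0.7   0.7   0.03 -0.17]
shift shares [-0.   -0.18  0.73] rows>= 0.76
[-0.15272378  0.0950369   0.09972759]
case +10mm x [-0.001  0.197  0.037]
down 10mm [-0.    -0.037  0.197]
case +10mm y [0.2   0.001 0.   ]
```

```bash
python3 -m inch '[[0,0,0,0,-0.1,0.3,1],[0,0,0,0,-0.1,0.3,1],[0,0,0,0,-0.1,0.26,1],[0,0,0,0,0,0,1]]'
python3 - <<'E'
from h import *
go(world(-.115,.095,.025))
print(case(env.get_state()["tcp_pos"]))
E
```

```text
clock: 20.55
tcp_pos: [0.4167, 0.0747, 0.0508]
orientation: [0.058, 0.655, 0.75, 0.068]
wrist_force: [-0.7, -0.6, 0.0]
finger_gap: -0.0002
t 20.55 tcp [0.4167 0.0747 0.0508] yaw 97.78 z [ 0.176  0.026 -0.984] F [-0.7 -0.6  0. ] gap -0.0002 j [-0.04  0.04 -0.8   0.56  0.03 -0.17]
shift shares [-0.03  0.92  0.69] rows>= 1.15
[-0.16650585  0.09608014  0.05084049]
```

```bash
python3 -m inch '[[0,0,0,0,0.1,0.03,1],[0,0,0,0,0.1,0.05,1],[0,0,0,0,0.1,0.08,1],[0,0,0,0,0.1,0.08,1],[0,0,0,0,0.1,0.08,1],[0,0,0,0,0.1,0.08,1],[0,0,0,0,0.1,0.08,1],[0,0,0,0,0.1,0.08,1],[0,0,0,0,0.1,0.06,1],[0,0,0,0,0.02,0.02,1],[0,0,0,0,0,0,1]]'
python3 - <<'E'
from h import *
go(world(-.105,.095,.025))
print(case(env.get_state()["tcp_pos"]))
shot('side','s12',(230,180,380,300),4.8)
E
```

```text
clock: 21.65
tcp_pos: [0.469, 0.0816, 0.0283]
orientation: [0.058, 0.655, 0.75, 0.068]
wrist_force: [-4.3, -1.1, 2.0]
finger_gap: -0.0002
t 21.65 tcp [0.469  0.0816 0.0283] yaw 97.79 z [ 0.176  0.026 -0.984] F [-4.3 -1.1  2. ] gap -0.0002 j [-0.01  0.17 -0.71  0.51  0.03 -0.15]
shift shares [-0.02  0.16  0.1 ] rows>= 0.19
[-0.1137564   0.09614188  0.02831183]
```

View pics/s12.png

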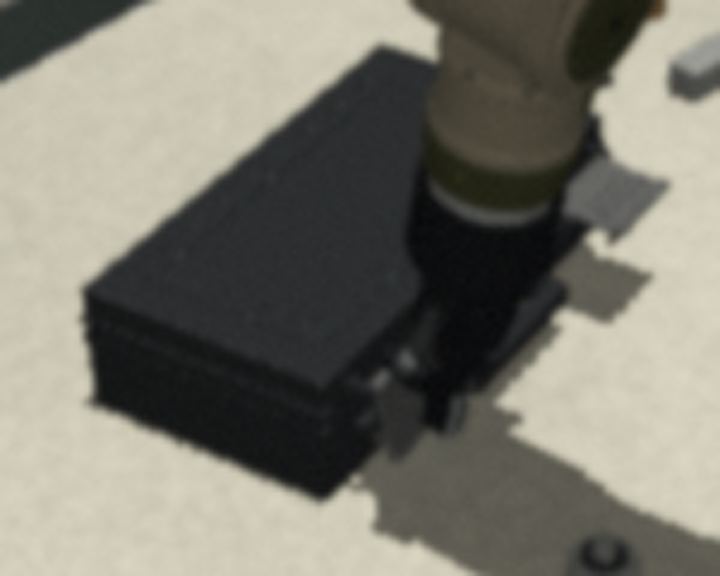

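Contact is at 4.3 N with the flap nearly down. I'll push on in small steps.

```bash
python3 -m inch '[[0,0,0,0,0.04,0.02,1],[0,0,0,0,0.04,0.02,1],[0,0,0,0,0.04,0.01,1],[0,0,0,0,0,0,1]]'
python3 - <<'E'
from h import *
go()
print(case(env.get_state()["tcp_pos"]))
E
python3 -m inch '[[0,0,0,0,0.04,0.01,1],[0,0,0,0,0.04,0.01,1],[0,0,0,0,0,0,1]]'
python3 - <<'E'
from h import *
go()
print(case(env.get_state()["tcp_pos"]))
E
```

```text
clock: 22.1
tcp_pos: [0.4759, 0.0825, 0.0272]
orientation: [0.058, 0.655, 0.75, 0.068]
wrist_force: [-3.4, -0.4, 1.3]
finger_gap: -0.0
t 22.1 tcp [0.4759 0.0825 0.0272] yaw 97.79 z [ 0.177  0.026 -0.984] F [-3.4 -0.4  1.3] gap -0.0 j [-0.01  0.18 -0.7   0.51  0.03 -0.15]
[-0.10684159  0.09617946  0.02718199]
clock: 22.4
tcp_pos: [0.4761, 0.0828, 0.0257]
orientation: [0.056, 0.655, 0.751, 0.066]
wrist_force: [-12.1, -3.1, 7.7]
finger_gap: 0.0001
t 22.4 tcp [0.4761 0.0828 0.0257] yaw 97.78 z [ 0.17   0.025 -0.985] F [-12.1  -3.1   7.7] gap 0.0001 j [-0.01  0.19 -0.7   0.51  0.03 -0.14]
[-0.10655124  0.09641402  0.02574242]
```

It stopped against the wall at 12 N with the tip at the closed position. I'll back off, rise and move to the right latch.

```bash
python3 -m inch '[[0,0,0,0,-0.4,0,1],[0,0,0,0,-0.6,0,1],[0,0,0,0,0,-0.6,1],[0,0,0,0,0,-0.7,1],[0,0,0,-0.5,0,-0.5,1],[0,0,0,-0.7,0,0,1],[0,0,0,-0.7,0,0,1],[0,0,0,-0.7,0,0,1],[0,0,0,-0.7,0,0,1],[0,0,0,-0.5,0,0,1],[0,0,0,0,0,0,1]]'
python3 - <<'E'
from h import *
go(world(-.137,-.095,.085))
print(case(env.get_state()["tcp_pos"]))
shot('side','s13',(230,180,380,300),4.8)
E
```

```text
clock: 23.5
tcp_pos: [0.444, -0.118, 0.1076]
orientation: [0.061, 0.656, 0.749, 0.069]
wrist_force: [0.1, -0.4, -0.2]
finger_gap: -0.0
t 23.5 tcp [ 0.444  -0.118   0.1076] yaw 97.56 z [ 0.182  0.023 -0.983] F [ 0.1 -0.4 -0.2] gap -0.0 j [-0.51  0.05 -0.62  0.75  0.11 -0.63]
shift shares [0.07 0.45 0.54] rows>= 0.71
[-0.16431108 -0.09856415  0.1075555 ]
```

View pics/s13.png

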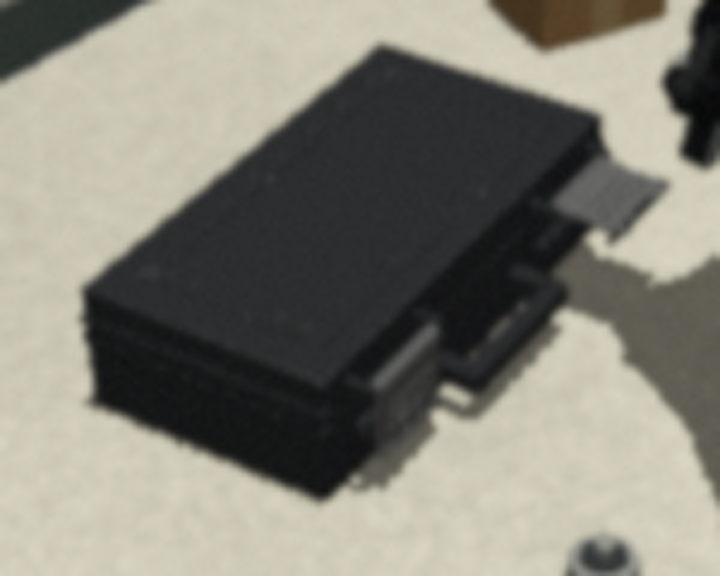

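The left latch lies flat on the case front. Now I'll push the right flap down from above.

```bash
python3 -m inch '[[0,0,0,0.07,0.2,0.2,1],[0,0,0,0,0.2,0.2,1],[0,0,0,0,0.05,0.15,1],[0,0,0,0,-0.02,0.1,1],[0,0,0,0,-0.02,0.1,1],[0,0,0,0,-0.02,0.1,1],[0,0,0,0,-0.02,0.1,1],[0,0,0,0,-0.02,0.1,1],[0,0,0,0,-0.02,0.1,1],[0,0,0,0,-0.02,0.1,1],[0,0,0,0,-0.02,0.1,1],[0,0,0,0,0,0,1]]'
python3 - <<'E'
from h import *
go(world(-.115,-.095,.027))
print(case(env.get_state()["tcp_pos"]))
shot('side','s14',(230,180,380,300),4.8)
E
```

```text
clock: 24.75
tcp_pos: [0.4664, -0.1068, 0.0418]
orientation: [0.058, 0.655, 0.75, 0.068]
wrist_force: [0.9, -0.6, 0.2]
finger_gap: -0.0002
t 24.75 tcp [ 0.4664 -0.1068  0.0418] yaw 97.78 z [ 0.177  0.026 -0.984] F [ 0.9 -0.6  0.2] gap -0.0002 j [-0.46  0.17 -0.67  0.58  0.1  -0.59]
shift shares [-0.1   0.45  0.38] rows>= 0.6
[-0.1405682  -0.09035886  0.04181978]
```

View pics/s14.png

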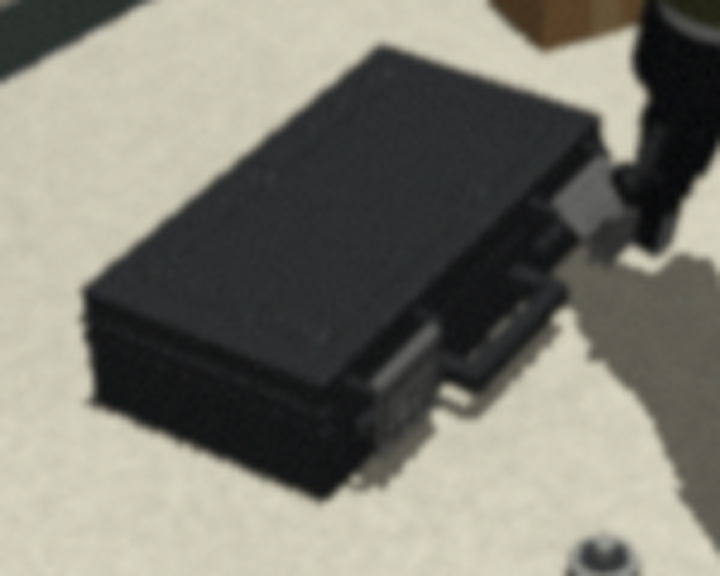

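The right flap has swung down to roughly 1 rad, with the finger just outside it. I'll push it in.

```bash
python3 -m inch '[[0,0,0,-0.02,0.08,0.08,1],[0,0,0,-0.02,0.08,0.08,1],[0,0,0,-0.02,0.08,0.08,1],[0,0,0,-0.02,0.08,0.08,1],[0,0,0,0,0.08,0.06,1],[0,0,0,0,0.06,0.02,1],[0,0,0,0,0.05,0.01,1],[0,0,0,0,0.04,0.01,1],[0,0,0,0,0,0,1]]'
python3 - <<'E'
from h import *
go()
print(case(env.get_state()["tcp_pos"]))
E
```

```text
clock: 25.7
tcp_pos: [0.4954, -0.1071, 0.0257]
orientation: [0.057, 0.656, 0.75, 0.066]
wrist_force: [-7.0, -4.5, -0.7]
finger_gap: -0.0002
t 25.7 tcp [ 0.4954 -0.1071  0.0257] yaw 97.71 z [ 0.172  0.024 -0.985] F [-7.  -4.5 -0.7] gap -0.0002 j [-0.43  0.24 -0.63  0.56  0.09 -0.56]
[-0.11183926 -0.09436184  0.02572885]
```

```bash
python3 -m inch '[[0,0,0,0,0.04,0.01,1],[0,0,0,0,0.04,0.01,1],[0,0,0,0,0,0,1]]'
python3 - <<'E'
from h import *
go()
print(case(env.get_state()["tcp_pos"]))
E
python3 -m inch '[[0,0,0,0,0.05,0.01,1],[0,0,0,0,0.04,0.01,1],[0,0,0,0,0,0,1]]'
python3 - <<'E'
from h import *
go()
print(case(env.get_state()["tcp_pos"]))
E
```

```text
clock: 26.0
tcp_pos: [0.501, -0.106, 0.0258]
orientation: [0.058, 0.655, 0.75, 0.068]
wrist_force: [-2.5, -0.6, -2.4]
finger_gap: -0.0002
t 26.0 tcp [ 0.501  -0.106   0.0258] yaw 97.77 z [ 0.175  0.026 -0.984] F [-2.5 -0.6 -2.4] gap -0.0002 j [-0.42  0.25 -0.62  0.55  0.1  -0.55]
[-0.10621079 -0.09397268  0.0258434 ]
clock: 26.3
tcp_pos: [0.5016, -0.1057, 0.0252]
orientation: [0.056, 0.656, 0.75, 0.065]
wrist_force: [-17.4, -5.0, 10.9]
finger_gap: -0.0001
t 26.3 tcp [ 0.5016 -0.1057  0.0252] yaw 97.67 z [ 0.168  0.024 -0.985] F [-17.4  -5.   10.9] gap -0.0001 j [-0.42  0.25 -0.61  0.56  0.09 -0.55]
[-0.10555214 -0.09379274  0.025249  ]
```

It snapped: the force fell from 7 N to 2.5 N, then rose to 17 N at the wall. I'll back off and look.

```bash
python3 -m inch '[[0,0,0,0,-0.4,0,1],[0,0,0,0,-0.6,0,1],[0,0,0,0,-0.6,-0.2,1],[0,0,0,0,0,-0.6,1],[0,0,0,0,0,-0.7,1],[0,0,0,0,0,-0.7,1],[0,0,0,0,0,-0.7,1],[0,0,0,0,0,0,1]]'
python3 - <<'E'
from h import *
go()
shot('side','s15',(230,180,380,300),4.8)
shot('top','t15',(230,140,420,290),4)
E
```

```text
clock: 27.1
tcp_pos: [0.4064, -0.1219, 0.1602]
orientation: [0.064, 0.654, 0.75, 0.07]
wrist_force: [0.8, -0.8, 0.1]
finger_gap: -0.0002
t 27.1 tcp [ 0.4064 -0.1219  0.1602] yaw 97.79 z [ 0.188  0.021 -0.982] F [ 0.8 -0.8  0.1] gap -0.0002 j [-0.57 -0.08 -0.6   0.9   0.12 -0.69]
```

View pics/s15.png

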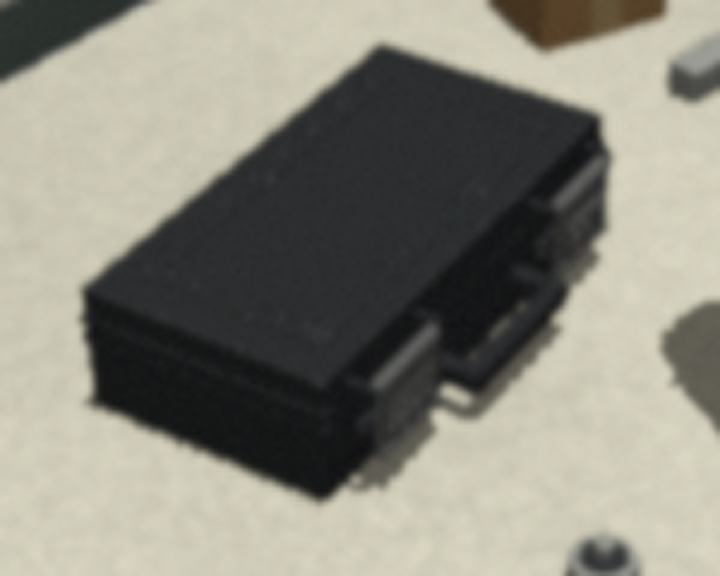

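View pics/t15.png

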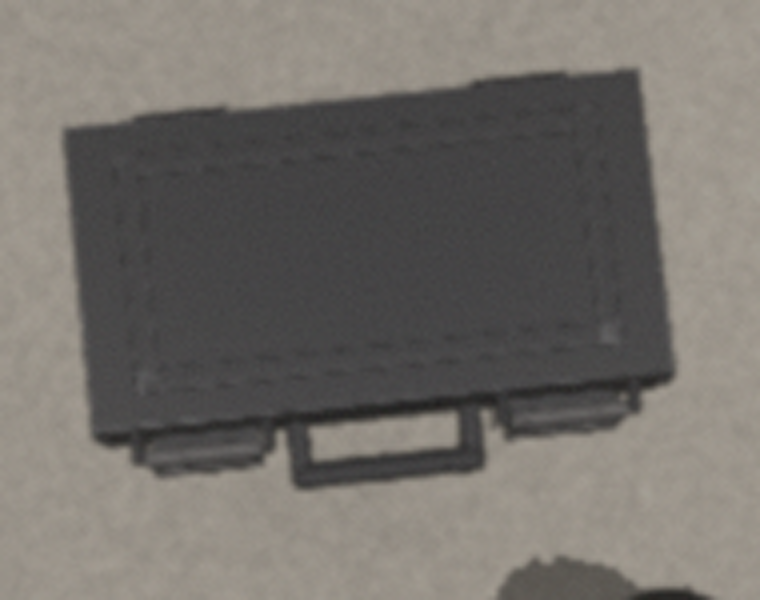

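Run:
```python
from h import *
T=Cam("top")
for y in (.095,-.095):
  for a in (0,.05,.22):
    # outer face of free end, 4 mm thick
    x=-.097-.046*np.sin(a)-.002*np.cos(a) ; z=.067-.046*np.cos(a)
    print(y,a,((T.px([world(x,y,z)])[0]-[230,140])*4).round(1), "front edge",((T.px([world(-.08,y,.083)])[0]-[230,140])*4).round(1))
```

```text
0.095 0 [209.9 470.9] front edge [199.7 424. ]
0.095 0.05 [210.3 475.2] front edge [199.7 424. ]
0.095 0.22 [211.6 489.4] front edge [199.7 424. ]
-0.095 0 [563.6 434.4] front edge [570.7 385.8]
-0.095 0.05 [564.1 438.7] front edge [570.7 385.8]
-0.095 0.22 [565.9 452.8] front edge [570.7 385.8]
```

Both free ends (rows about 471 and 435 in the crop) match the closed prediction (471 and 434) and not the unsnapped one (489 and 453). I'm handing in.

```bash
python3 -c "
from h import *
print(env.hand_in()); go()"
```

```text
the job is handed in; nothing more can be done
None
the job is handed in; nothing more can be done
```

I laid the farthest ratchet in its bed, pulled the lid shut from behind, pressed both latches home, and handed the job in at about 27 s.

- **Ratchet:** After release, the side view showed the head in the wide pocket, within about 1 px of the seated position, and the handle in its channel. I could not check it again once the lid was down.
- **Lid:** It looks shut in both cameras. The top corners lie within 4 mm of where a shut case would put them, using the picture taken before I pressed the latches.
- **Latches:** On the right one the push force fell from 7 N to 2.5 N as it snapped. The left showed no such clear drop. Both then stopped hard, at 12 N (left) and 17 N (right), and their free ends match the closed position in the last top view.
- **Other goods:** I never touched the hammer, spray can or carton. Where they appear in the pictures they look unmoved, but I did not measure them at the end.
- **Robot:** The gripper was clear of everything at hand-in.

My first approach to the left latch, with the tool tilted 30°, ran into joint 3's range limit and stopped short. I redid it at about 10°.

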